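Wind the bench timer to its stop and set it back to the rider

ROBOT

A 6-joint arm with a two-finger parallel gripper is mounted at the origin on a cart in front of the work surface, level with it; the furniture and walls round the work are solid. World frame = base frame: x ahead of the robot, y to its left, z up, the work surface at z = 0. Lengths are in m, angles in rad, forces in N, time in s.
With the tool pointing down it reaches from about 0.35 to 0.775 m from the base axis. Payload 5.5 kg.
Tool frame: the origin (TCP) lies between the finger pads; the fingertips stand 22 mm ahead of it and the grasp point (between the pads) lies 3 mm ahead of it; z points along the fingers, y is the line along which they close (so a half turn about z gives the same grasp; the last joint's range is limited). The gripper opens to 85 mm and grips with 20 to 120 N. Pads are 22 mm wide; open, the fingers measure 114 mm over their backs; the gripper's body (76 mm by 85 mm) begins 54 mm behind the grasp point. The pads swing forward as they close: fully open they stand 13 mm farther back than shut.
Start: joints at [-1.444, 0.313, 0.046, 1.304, 0, 1.431], TCP at [0.152, -0.555, 0.253] pointing down, gripper open.
Joint ranges: [-2.76, 2.76], [-0.86, 1.69], [-1.03, 1.26], [-2.2, 2.34], [-1.47, 1.5], [-3.14, 3.14]. Speed limits (rad/s): [2.57, 2.57, 3.14, 3.14, 3.14, 3.14].

INTERFACE

Orientations are given as a unit quaternion [w, x, y, z].
In Python, from workcell import env gives the robot as it stands.
- The arm moves only by the tool move_tool, called after "Call:" as name(argument=value, ...), one argument or row to a line, values as JSON. Schema: {"type":"object","properties":{"motion":{"type":"object","properties":{"sx":{"type":"array","items":{"type":"number"},"minItems":1,"maxItems":8},"sy":{"type":"array","items":{"type":"number"},"minItems":1,"maxItems":8},"sz":{"type":"array","items":{"type":"number"},"minItems":1,"maxItems":8},"wx":{"type":"array","items":{"type":"number"},"minItems":1,"maxItems":8},"wy":{"type":"array","items":{"type":"number"},"minItems":1,"maxItems":8},"wz":{"type":"array","items":{"type":"number"},"minItems":1,"maxItems":8}},"additionalProperties":false,"required":["sx","sy","sz","wx","wy","wz"]},"aperture":{"type":"number"},"grip_n":{"type":"number"},"only":{"type":"string"},"quiet":{"type":"boolean"},"lines":{"type":"string"}},"required":["motion"],"additionalProperties":false}. motion is an object with one list for each field, all of the same length, 1 to 8, a row being the entries at one place: sx, sy, sz (the shift in m), wx, wy, wz (a rotation vector in rad); each row is the pose to reach, as a shift and turn from the pose commanded when the call began, along the tool's axes at that moment; what a row does not reach only later rows make up. A row lasts 1/8 s, in which the tool goes at most 0.0625 m and 0.188 rad, less where a joint would pass 70% of its speed; a pose out of reach is approached as far as the arm can. aperture is the finger opening in m, set as the call begins (left out keeps the last). The fingers move at their own pace and stop on an object; grip_n is the grip in N (left out, the last holds). Time passes only in rows, so rows that do not move let the fingers close. The tool returns the time, the measured TCP pose, the force, the opening and the grip force at its end. only (a regular expression) keeps the lines of the reply that match it, lines (a string "A,B") keeps lines A to B, and quiet returns only ok. Input that does not fit is refused with a message, and nothing moves.
- env.get_state(): the state, without advancing time (a new reading comes with each control period).
- env.read_camera(name): name is "scene" or "top" or "wrist"; returns a dict with "image" (420x560x3 uint8, red, green, blue), "K" (3x3 intrinsics, pixels), "D" ([k1, k2, p1, p2, k3] as OpenCV has them; the pictures are not rectified), "R" (3x3) and "t" (3): a world point X has camera coordinates R X + t. Camera axes: x right, y down, z forward; pixel columns grow to the right and rows downward; lengths in m; the calibration is good to about 2 mm. A picture is of the moment at which its call begins. There is no depth.
- env.hand_in(): hands the job in; it is judged then, once.
The state is a dict: "clock": time; "joint_pos": joint angles; "qvel": joint speeds; "tau": joint torques, N m; "tcp_pos": TCP position; "orientation": TCP orientation; "wrist_force": force on the tool from outside, world axes, zero at the start; "ft_torque": the same for the moment, N m; "finger_gap": finger opening in m; "grip_force": force on a finger pad.
Only numpy, scipy, OpenCV 4.12 (cv2) and the standard library are available. Lean on these libraries where they do the work, as an engineer would, in place of code of your own. Each camera call takes 0.05 s, during which the arm holds its last target. There are 200 camera calls.

TASK

The bench timer on the packing table is to time the rest of the next batch of jars. Wind its knob clockwise past the top mark until you clearly feel it come up against its end stop, without forcing it, then turn it back down until the pointer stands at the rider clip on the rim, and let go. Leave the jar, the nest block and the tally counter beside it where they are.

Things in the scene. Friction and masses are not known exactly. Their poses are not given: they have to be found in the camera images.
- timer: 60 minute timer: round grey housing, 120 mm across, 40 mm high, screwed down, white dial facing up. Origin: centre of the underside, on the dial's axis; x points to the top mark, z up. Seen from above, minutes run down counter-clockwise from the top mark, 5 degrees a minute, a longer tick every 5. A hidden end stop lies 13 to 50 degrees clockwise past the top mark
- top_mark (a point): The dial's top mark (60 minutes): a black wedge pointing inward, 42 to 54 mm from the dial's axis; the point is its inner tip, 40 mm above the table
- pointer_tip (a point): Tip of the black pointer on the timer's flat aluminium disc, 40 mm from the dial's axis, 42.5 mm above the table; x points outward along it. It is on the timer's shaft and shows the setting. It starts 28 to 105 degrees counter-clockwise of the top mark and stays where it is left; the shaft takes about 0.10 N m to turn, either way
- knob_grip (a point): Point on the dial's axis, 72 mm above the table, in the upright black bar knob: 46 mm long, 14 mm thick, from 48.5 to 78.5 mm above the table, to be pinched across its thickness. x along the bar to the end over the pointer (thin white line on top), y across the bar, z up. The disc under it (60 mm across) has its top 45.5 mm above the table
- knob (a joint): Twist of the knob ahead of the shaft and pointer, rad, 0 at rest, positive clockwise (winding). The knob drives the shaft through a spring of 2.0 N m per rad: about 0.05 in free turning. At the end stop the pointer stands still and it rises: over 0.15 (0.30 N m) is clearly against the stop, 0.35 (0.70 N m), either way, is forcing it. Let go, the knob springs back in line with the pointer
- rider: Small bent dark steel clip, 8 mm wide, fixed on the housing's rim, 50 to 63 mm from the dial's axis, up to 49 mm above the table; it marks the minutes to set, 45 to 98 degrees counter-clockwise of the top mark. Origin: on the dial's axis; x points from the axis to the clip, so the timer is set when the pointer tip lies on the rider's x axis
- jar_near: Bystander: loose closed cosmetic jar, 58 mm across, 47 mm high, beyond the timer. Origin: centre of its underside
- nest: Bystander: loose pale nest block for a jar, 68x90x40 mm, to the right of the timer, nearer the robot. Origin: centre of its underside
- counter: Bystander: loose round white hand tally counter, 55x51x28 mm, to the right of the timer, farther away. Origin: centre of its underside

How it is judged:
On the way, in this order (a step that is already met when the one before it is completed fails the run):
1. the knob is held clearly against the end stop, the pointer past the top mark (value of joint knob above 0.15 rad and y of pointer_tip in the frame of timer below -0.006 m and x of pointer_tip in the frame of timer above 0 m), for 0.3 s.
2. the pointer is turned back down to the rider (y of pointer_tip in the frame of rider between -0.003 and 0.003 m and x of pointer_tip in the frame of rider above 0 m), for 0.2 s.
At the end, for the whole second after the job is handed in: The pointer tip is within 3 mm (about 4 degrees, 0.9 minute) of the rider's line, on the rider's side, the knob is let go and sprung back in line with the pointer (within 0.04 rad) and still, and the jar, nest block and tally counter are within 15 mm of where they stood (all of step 2 and value of joint knob between -0.04 and 0.04 rad and velocity of joint knob between -0.05 and 0.05 rad/s and distance of each of jar_near, nest, counter from where it was at the start of the episode below 0.015 m); the robot touches nothing.
It fails at once if the knob is forced (twisted more than 0.35 rad, 0.70 N m, against the shaft, either way) (value of joint knob above 0.35 rad or value of joint knob below -0.35 rad).
It fails at once if the jar is pushed more than 15 mm (distance of jar_near from where it was at the start of the episode above 0.015 m).
It fails at once if the nest block is pushed more than 15 mm (distance of nest from where it was at the start of the episode above 0.015 m).
It fails at once if the tally counter is pushed more than 15 mm (distance of counter from where it was at the start of the episode above 0.015 m).
It also fails if it takes over 70 s, if anything falls off the work surface, if the arm or the gripper's body presses on something with over 40 N, if the wrist force passes 120 N, or if a joint passes its speed limit or range.

## Working session

There is one attempt and no reset: what is moved stays moved. The work goes in short steps, Python scripts to look and compute and a tool call to move; the robot and the scene stay as the last step left them, time stands still between calls to the robot, and variables do not carry over. Pictures are saved under pics/ and viewed, at most 10 in all, crops included, and the job is handed in when it is done.

```bash
ls; mkdir -p pics
```

Run:
```python
from workcell import env
import cv2,numpy as np
for n in("top","scene"):
    c=env.read_camera(n); cv2.imwrite(f"pics/{n}0.png",c["image"][:,:,::-1]); print(n,c["K"],c["D"],c["R"],c["t"])
print(env.get_state())
```

```text
pics
workcell.py
top [[462.5948578    0.         284.5624194 ]
 [  0.         462.5948578  202.57638255]
 [  0.           0.           1.        ]] [-0.13017906  0.          0.          0.          0.        ] [[ 0.00715678 -0.99994991 -0.00699695]
 [-0.98561072 -0.00587211 -0.16892903]
 [ 0.16887948  0.00810525 -0.98560338]] [-0.0814975   0.5752728   0.84664185]
scene [[511.4478925    0.         283.40623327]
 [  0.         511.4478925  212.04175477]
 [  0.           0.           1.        ]] [-0.07574706  0.          0.          0.          0.        ] [[-0.81184633 -0.58373322 -0.01269129]
 [-0.2993091   0.43474051 -0.84936138]
 [ 0.50131787 -0.6857523  -0.52765915]] [0.42110464 0.2610908  0.58985464]
{'clock': 0.1, 'joint_pos': array([-1.44362837e+00,  3.13923344e-01,  4.50455060e-02,  1.30361804e+00,
        6.20807491e-06,  1.43122912e+00]), 'qvel': array([ 0.00057892, -0.00147461,  0.00330321,  0.00089249, -0.00139095,
        0.00058124]), 'tau': array([ 3.09770869e-03, -4.81726635e+01,  2.99242669e+01,  1.28260127e-02,
       -1.94340550e-04, -2.01837032e-06]), 'tcp_pos': array([ 0.1515136 , -0.55421363,  0.25247989]), 'orientation': array([-8.49738922e-04,  9.91119361e-01,  1.32972515e-01,  8.37222658e-06]), 'wrist_force': array([ 1.55186037, -0.51002165, -0.45323983]), 'ft_torque': array([-0.0474241 ,  0.02759108,  0.00793768]), 'grip_force': 0.0, 'finger_gap': 0.08511040964742826}
```
View pics/top0.png

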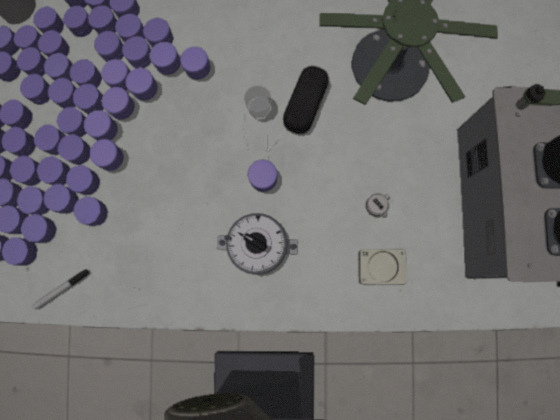

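View pics/scene0.png

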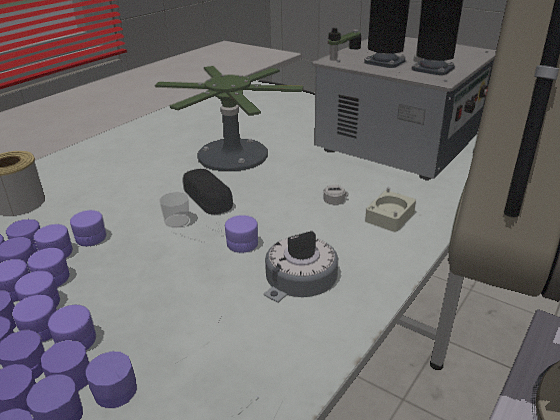

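The top view has the timer centred near (257,243), its top mark near (257,217) and the pointer toward (240,233). In the scene view the timer is near (302,262) and the dark clip near (278,268). I'll look closer.

Create h.py:
```python
from workcell import env
import cv2,numpy as np
def ray(c,uv):
    p=cv2.undistortPoints(np.array([[uv]],float),c["K"],c["D"])[0,0]
    d=c["R"].T@np.array([p[0],p[1],1]); return -c["R"].T@c["t"],d/np.linalg.norm(d)
def onz(c,uv,z):
    o,d=ray(c,uv); return o+d*(z-o[2])/d[2]
def proj(c,X):
    return cv2.projectPoints(np.array(X,float).reshape(-1,1,3),cv2.Rodrigues(c["R"])[0],c["t"],c["K"],c["D"])[0][:,0]
def tri(*rs):
    A=sum(np.eye(3)-np.outer(d,d) for o,d in rs); b=sum((np.eye(3)-np.outer(d,d))@o for o,d in rs)
    return np.linalg.solve(A,b)
```

Run:
```python
from h import *
c=env.read_camera("top"); s=env.read_camera("scene")
a=cv2.resize(c["image"][208:278,215:300,::-1],None,fx=4.6,fy=4.6,interpolation=cv2.INTER_CUBIC)
b=cv2.resize(s["image"][225:305,255:350,::-1],None,fx=4.2,fy=4.2,interpolation=cv2.INTER_CUBIC)
H=max(a.shape[0],b.shape[0]); P=lambda i:cv2.copyMakeBorder(i,0,H-i.shape[0],0,0,0)
im=np.hstack([P(a),P(b)]);print(im.shape,a.shape);cv2.imwrite("pics/c1.png",im)
print(onz(c,(257,243),.04),onz(c,(257,217),.04),onz(c,(240,233),.0425))
w=env.read_camera("wrist");R=w["R"];T=env.get_state();print(R,w["t"],-R.T@w["t"],w["K"])
```

```text
(336, 790, 3) (322, 391, 3)
[ 0.49784495 -0.02504488  0.04      ] [ 0.5484827  -0.02421855  0.04      ] [0.51670728 0.00799181 0.0425    ]
[[ 0.2630843  -0.96477152 -0.00160101]
 [-0.93072728 -0.254237    0.26288832]
 [-0.2540342  -0.06767168 -0.96482494]] [-0.57381315 -0.03398313  0.37689968] [ 0.21507761 -0.53673292  0.3716573 ] [[319.20683314   0.         284.97366389]
 [  0.         319.20683314 210.03746137]
 [  0.           0.           1.        ]]
```

View pics/c1.png

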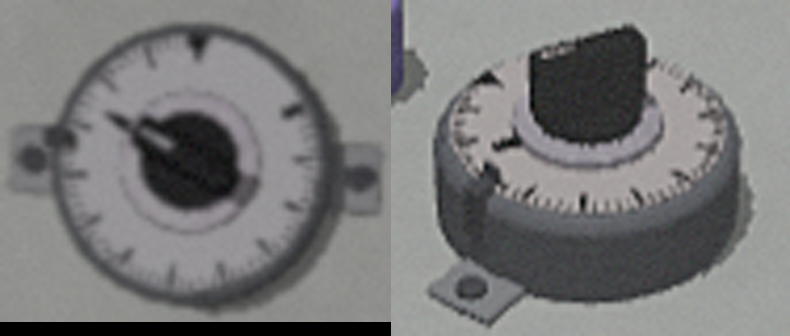

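In the crop, the rider sits on the left rim at crop (62,138), which is top view (228.5,238). The pointer tip is at crop (107,115) and the wedge top mark at crop (198,45). Next I move over the timer, turning counter-clockwise so that joint 6 stays in range for the whole twist.

Call:
move_tool(
  motion={"sx": [0.04, 0.08, 0.12, 0.16, 0.2, 0.24, 0.28, 0.32], "sy": [-0.035, -0.07, -0.106, -0.142, -0.178, -0.213, -0.248, -0.284], "sz": [0, 0, 0, 0, 0, 0, 0, 0], "wx": [0, 0, 0, 0, 0, 0, 0, 0], "wy": [0, 0, 0, 0, 0, 0, 0, 0], "wz": [-0.18, -0.36, -0.54, -0.72, -0.9, -1.08, -1.26, -1.44]},
)

```text
clock: 1.25
tcp_pos: [0.3861, -0.1949, 0.2535]
orientation: [0.0, 0.655, 0.755, 0.0]
wrist_force: [1.0, -0.6, 0.1]
finger_gap: 0.0852
grip_force: 0.0
```

Run:
```python
from h import *
s=env.get_state();print(s["joint_pos"])
from scipy.spatial.transform import Rotation as Ro
q=s["orientation"];M=Ro.from_quat(q[[1,2,3,0]]).as_matrix()
print(M.T@(np.array([.498,-.025,.25])-s["tcp_pos"]),np.arctan2(M[1,0],M[0,0]))
```

```text
[-6.53448600e-01  3.69037005e-02 -2.90850952e-01  1.24221632e+00
 -3.73870363e-05  7.75753593e-01]
[0.15241954 0.13472111 0.00344243] 1.7123902760190548
```

Call:
move_tool(
  motion={"sx": [0.02, 0.04, 0.06, 0.08, 0.1, 0.12, 0.14, 0.152], "sy": [0.017, 0.034, 0.052, 0.07, 0.087, 0.105, 0.122, 0.135], "sz": [0.01, 0.02, 0.03, 0.04, 0.05, 0.06, 0.07, 0.08], "wx": [0, 0, 0, 0, 0, 0, 0, 0], "wy": [0, 0, 0, 0, 0, 0, 0, 0], "wz": [-0.18, -0.36, -0.54, -0.72, -0.9, -1.08, -1.26, -1.44]},
)

```text
clock: 2.25
tcp_pos: [0.499, -0.0264, 0.1729]
orientation: [0.0, -0.006, 1.0, -0.0]
wrist_force: [-0.4, -0.6, 0.1]
finger_gap: 0.0858
grip_force: 0.0
```

Call:
move_tool(
  motion={"sx": [0, 0, 0, 0, 0, 0, 0, 0], "sy": [0, 0, 0, 0, 0, 0, 0, 0], "sz": [0, 0, 0, 0, 0, 0, 0, 0], "wx": [0, 0, 0, 0, 0, 0, 0, 0], "wy": [0, 0, 0, 0, 0, 0, 0, 0], "wz": [-0.18, -0.36, -0.54, -0.72, -0.9, -0.98, -0.98, -0.98]},
)

```text
clock: 3.25
tcp_pos: [0.4985, -0.0275, 0.1733]
orientation: [-0.0, -0.472, 0.881, -0.0]
wrist_force: [-0.2, -0.6, -0.3]
finger_gap: 0.0855
grip_force: 0.0
```

Run:
```python
from h import *
s=env.get_state();print(s["joint_pos"])
w=env.read_camera("wrist");cv2.imwrite("pics/w1.png",w["image"][:,:,::-1]);np.savez("w1.npz",**w)
```

```text
[-2.15938719e-01  2.08228139e-01 -2.94388118e-01  1.06820060e+00
 -8.05718062e-05 -1.19978482e+00]
```

View pics/w1.png

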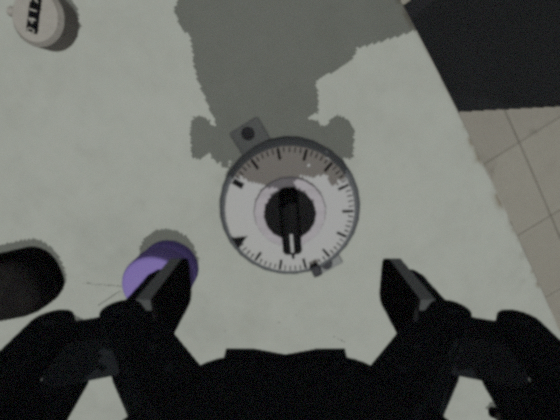

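The wrist view shows the dial centred near (290,205), top mark at (238,241), the pointer line ending near (293,255) and the rider near (317,269). The jar at (160,270) is clear of the fingers. Now I'll segment it precisely.

Run:
```python
from h import *
w=dict(np.load("w1.npz"));im=w["image"];g=cv2.cvtColor(im,cv2.COLOR_RGB2GRAY)
x0,y0=215,130
z=cv2.resize(im[y0:285,x0:365,::-1],None,fx=3.8,fy=3.8,interpolation=cv2.INTER_CUBIC)
cv2.imwrite("pics/w1z.png",z)
# dark blobs
m=(g<52).astype(np.uint8);m[:y0]=0;m[285:]=0;m[:,:x0]=0;m[:,365:]=0
n,l,st,ce=cv2.connectedComponentsWithStats(m)
for i in range(1,n):
    if st[i,4]>=6: print(i,st[i],ce[i].round(1),onz(w,ce[i],.04).round(4))
# top cam outline of housing
c=env.read_camera("top");gt=cv2.cvtColor(c["image"],cv2.COLOR_RGB2GRAY)
print(gt[243,215:300].tolist());print(g[205,205:375].tolist())
```

```text
1 [241 130  13  10 108] [247.4 134.1] [ 0.4896 -0.0919  0.04  ]
2 [229 137  94  38 304] [270.5 147.4] [ 0.4805 -0.0736  0.04  ]
13 [278 150   2   8   9] [278.3 153.7] [ 0.4781 -0.0662  0.04  ]
14 [304 150   3   9  11] [304.8 154.3] [ 0.4611 -0.0543  0.04  ]
17 [333 155   4   3   6] [334.  156.2] [ 0.4428 -0.0404  0.04  ]
20 [252 161   5   7  10] [254.4 164. ] [ 0.4983 -0.07    0.04  ]
22 [325 163   7   8  14] [327.8 166.6] [ 0.4512 -0.0361  0.04  ]
24 [234 180   8   7  26] [237.5 183.1] [ 0.5184 -0.065   0.04  ]
25 [ 265  187   50   66 2048] [289.5 215. ] [ 0.4983 -0.0197  0.04  ]
26 [233 238  10   9  52] [237.7 241.1] [ 0.5473 -0.0248  0.04  ]
27 [311 263   8   6  28] [313.8 265.6] [0.5059 0.0298 0.04  ]
[101, 100, 100, 98, 97, 98, 97, 107, 122, 130, 136, 136, 136, 135, 138, 137, 133, 138, 136, 136, 136, 138, 137, 136, 136, 139, 138, 138, 138, 140, 138, 137, 134, 125, 115, 93, 64, 55, 51, 52, 53, 51, 58, 63, 63, 65, 58, 59, 54, 54, 56, 49, 49, 58, 81, 96, 93, 105, 112, 110, 111, 108, 110, 104, 90, 87, 92, 95, 95, 72, 60, 59, 68, 81, 84, 80, 83, 77, 70, 75, 80, 80, 83, 94, 102]
[150, 148, 149, 148, 148, 148, 148, 149, 148, 149, 149, 147, 144, 136, 110, 85, 73, 77, 85, 105, 131, 151, 155, 158, 158, 159, 159, 157, 158, 159, 156, 158, 158, 156, 157, 159, 156, 158, 158, 157, 156, 159, 157, 157, 159, 158, 158, 157, 151, 136, 133, 143, 150, 151, 152, 151, 150, 150, 146, 125, 91, 57, 31, 29, 26, 25, 32, 29, 28, 27, 29, 23, 29, 11, 23, 10, 8, 0, 13, 6, 16, 23, 28, 17, 25, 23, 23, 27, 24, 29, 19, 18, 13, 20, 22, 27, 28, 28, 27, 23, 27, 31, 24, 24, 28, 20, 28, 40, 79, 121, 144, 153, 155, 156, 155, 155, 155, 154, 148, 136, 138, 146, 155, 157, 158, 157, 157, 157, 159, 160, 158, 156, 157, 158, 158, 157, 158, 157, 158, 156, 158, 157, 155, 148, 139, 132, 133, 133, 130, 116, 100, 91, 81, 82, 99, 130, 147, 152, 153, 152, 154, 154, 154, 155, 153, 153, 154, 155, 153, 153]
```

View pics/w1z.png

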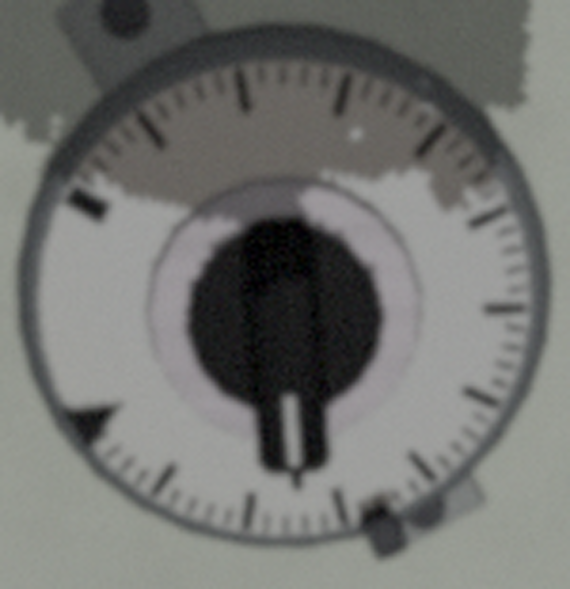

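Run:
```python
from h import *
from scipy.optimize import least_squares
w=dict(np.load("w1.npz"));c=env.read_camera("top");s=env.read_camera("scene")
Z=lambda x,y:((x+.5)/3.8-.5+215,(y+.5)/3.8-.5+130)
T=[(163,480),(250,512),(343,505),(425,465),(483,397),(503,308),(487,215),(432,140),(345,93),(243,90),(150,130)]
P=np.array([onz(w,Z(*t),.04)[:2] for t in T])
f=least_squares(lambda q:np.hypot(*(P-q[:2]).T)-q[2],[.498,-.025,.048]);C=f.x[:2];print("C",f.x,f.fun.std())
a=lambda p:np.degrees(np.arctan2(p[1]-C[1],p[0]-C[0]))
tm=onz(w,Z(115,407),.04);print("top",tm,a(tm),np.hypot(*(tm[:2]-C)))
pt=onz(w,Z(296,483),.0425);print("tip",pt,a(pt),np.hypot(*(pt[:2]-C)))
l1,l2=onz(w,Z(290,397),.0785),onz(w,Z(295,470),.0785);print("line",l1,l2,np.degrees(np.arctan2(*(l2-l1)[1::-1])))
for z in(.043,.049):
  rd=onz(w,Z(384,528),z);print("rider",rd,a(rd),np.hypot(*(rd[:2]-C)))
  rt=onz(c,(215+62/4.6,208+138/4.6),z);print("  topcam",rt,a(rt))
print("tri rider",tri(ray(w,Z(384,528)),ray(c,(215+62/4.6,208+138/4.6)),ray(s,(255+490/4.2,225+172/4.2))))
# line outer end in scene crop ~ (543,52)+; top crop (172,150)->line outer end?
print("tri knob line end",tri(ray(w,Z(295,470)),ray(s,(255+541/4.2,225+53/4.2))))
print("C in top z.04",proj(c,[[*C,.04]]))
st=env.get_state();print(st["tcp_pos"])
```

```text
C [ 0.49675705 -0.02243071  0.04785364] 0.0002219157753715893
top [ 0.53994302 -0.02458655  0.04      ] -2.857836790821347 0.043239739671810655
tip [0.51609339 0.01175099 0.0425    ] 60.50348342789834 0.039271903780144765
line [ 0.49960009 -0.01694001  0.0785    ] [ 0.50687768 -0.00416612  0.0785    ] 60.328792142570954
rider [0.50554696 0.03168141 0.043     ] 80.77352722531391 0.05482137799686729
  topcam [0.50678138 0.03003407 0.043     ] 79.18299754366014
rider [0.50448006 0.02893328 0.049     ] 81.44915101369092 0.051941355392344894
  topcam [0.50622613 0.02925702 0.049     ] 79.61866016492392
tri rider [0.45679797 0.00316253 0.08726737]
tri knob line end [ 0.4323833  -0.03956525  0.12292508]
C in top z.04 [[255.63779527 243.55227902]]
[ 0.49854119 -0.02749532  0.17327056]
```

Run:
```python
from h import *
from scipy.spatial.transform import Rotation as Ro
w=dict(np.load("w1.npz"));c=env.read_camera("top");s=env.read_camera("scene")
Z=lambda x,y:((x+.5)/3.8-.5+215,(y+.5)/3.8-.5+130)
S=lambda x,y:((x-391)/4.2+255,y/4.2+225)
print("tri rider",tri(ray(w,Z(384,528)),ray(c,(215+62/4.6,208+138/4.6)),ray(s,S(490,172))))
print("tri line end",tri(ray(w,Z(295,470)),ray(s,S(541,53))))
print("tri top mark",tri(ray(w,Z(115,407)),ray(c,(215+198/4.6,208+58/4.6))))
st=env.get_state();q=st["orientation"];M=Ro.from_quat(q[[1,2,3,0]]).as_matrix()
print(M.T@(np.array([.4968,-.0224,.077])-st["tcp_pos"]),np.degrees(np.arctan2(M[1,0],M[0,0])))
```

```text
tri rider [0.5057641  0.03010823 0.04549351]
tri line end [ 0.50662634 -0.00447501  0.07920807]
tri top mark [ 0.5405712  -0.02554852  0.04051006]
[-0.00327621  0.00427255  0.09626608] -123.56858014135877
```

Call:
move_tool(
  motion={"sx": [-0.0033, -0.0033, -0.0033, -0.0033, -0.0033], "sy": [0.0043, 0.0043, 0.0043, 0.0043, 0.0043], "sz": [0.02, 0.05, 0.08, 0.096, 0.096], "wx": [0, 0, 0, 0, 0], "wy": [0, 0, 0, 0, 0], "wz": [-0.07, -0.07, -0.07, -0.07, -0.07]},
  aperture=0.04,
)

```text
clock: 4.18
tcp_pos: [0.4956, -0.0221, 0.0761]
orientation: [-0.001, -0.503, 0.864, 0.001]
wrist_force: [-0.9, -0.6, 0.0]
finger_gap: 0.0398
grip_force: 0.0
```

Call:
move_tool(
  motion={"sx": [0, 0, 0, 0], "sy": [0, 0, 0, 0], "sz": [0, 0, 0, 0], "wx": [0, 0, 0, 0], "wy": [0, 0, 0, 0], "wz": [0, 0, 0, 0]},
  aperture=0,
  grip_n=30,
)

```text
clock: 4.68
tcp_pos: [0.4975, -0.0225, 0.0782]
orientation: [0.001, -0.503, 0.864, -0.001]
wrist_force: [-1.0, 0.1, 6.6]
finger_gap: 0.013
grip_force: 34.2
```

Run:
```python
from h import *
s=env.get_state();print(s["joint_pos"],s["ft_torque"],s["wrist_force"],s["tau"])
```

```text
[-2.06485095e-01  2.92079420e-01 -4.41259191e-01  8.35534549e-01
 -4.59930981e-05 -1.26175040e+00] [ 0.07161025  0.22614505 -0.05052299] [-1.04384399  0.09163985  6.63955179] [-1.36872078e-01 -3.91145182e+01  2.34189069e+01 -3.98186920e-01
 -5.56878524e-02  6.83186227e-03]
```

Call:
move_tool(
  motion={"sx": [0, 0, 0, 0, 0, 0, 0, 0], "sy": [0, 0, 0, 0, 0, 0, 0, 0], "sz": [0, 0, 0, 0, 0, 0, 0, 0], "wx": [0, 0, 0, 0, 0, 0, 0, 0], "wy": [0, 0, 0, 0, 0, 0, 0, 0], "wz": [0.1, 0.25, 0.4, 0.55, 0.7, 0.85, 1.0, 1.1]},
  grip_n=40,
)

```text
clock: 5.68
tcp_pos: [0.4974, -0.0224, 0.0782]
orientation: [0.001, 0.024, 1.0, -0.0]
wrist_force: [-0.8, 0.4, 6.6]
finger_gap: 0.0131
grip_force: 40.9
```

Create t.py:
```python
from h import *
from scipy.spatial.transform import Rotation as Ro
s=env.get_state();q=s["orientation"];M=Ro.from_quat(q[[1,2,3,0]]).as_matrix()
print("yaw",np.arctan2(M[1,0],M[0,0]),"bar deg",np.degrees(np.arctan2(-M[1,0],-M[0,0])),"T",s["ft_torque"],"F",s["wrist_force"],"j6",s["joint_pos"][5],s["tau"][[0,5]])
```

```bash
python3 t.py
```

```text
yaw 3.093379468838117 bar deg -2.762412003155558 T [0.1533432  0.2531092  0.12956611] F [-0.7927281   0.40201732  6.57225537] j6 -0.15822002792247047 [-0.37066044 -0.59422497]
```

Call:
move_tool(
  motion={"sx": [0, 0, 0, 0], "sy": [0, 0, 0, 0], "sz": [0, 0, 0, 0], "wx": [0, 0, 0, 0], "wy": [0, 0, 0, 0], "wz": [0.08, 0.16, 0.22, 0.22]},
  only="wr",
)

```text
wrist_force: [-0.9, 0.8, 6.5]
```

```bash
python3 t.py
```

```text
yaw 2.876650345803451 bar deg -15.18007605061346 T [0.11543739 0.29596152 0.12774655] F [-0.86333908  0.77964236  6.45028375] j6 0.05858160933457887 [-0.38768266  0.24497266]
```

Call:
move_tool(
  motion={"sx": [0, 0, 0], "sy": [0, 0, 0], "sz": [0, 0, 0], "wx": [0, 0, 0], "wy": [0, 0, 0], "wz": [0.04, 0.08, 0.08]},
  only="wr",
)

```text
wrist_force: [-0.7, 0.9, 5.6]
```

```bash
python3 t.py
```

```text
yaw 2.796775362524236 bar deg -19.756575481190488 T [0.18665583 0.28221266 0.1062597 ] F [-0.6558453   0.90259025  5.61869803] j6 0.13843418088229448 [-0.40584072  0.1961449 ]
```

Call:
move_tool(
  motion={"sx": [0, 0, 0], "sy": [0, 0, 0], "sz": [0, 0, 0], "wx": [0, 0, 0], "wy": [0, 0, 0], "wz": [0.04, 0.08, 0.08]},
  only="wr",
)

```text
wrist_force: [-0.9, 0.3, 6.3]
```

```bash
python3 t.py
```

```text
yaw 2.7169581760021604 bar deg -24.32976340151391 T [0.13385682 0.30795218 0.17036248] F [-0.85141213  0.34570043  6.33829424] j6 0.21825986732517566 [-0.47089918  0.25732292]
```

Call:
move_tool(
  motion={"sx": [0, 0, 0], "sy": [0, 0, 0], "sz": [0, 0, 0], "wx": [0, 0, 0], "wy": [0, 0, 0], "wz": [0.04, 0.08, 0.08]},
  only="wr",
)

```text
wrist_force: [-0.5, 0.8, 6.5]
```

```bash
python3 t.py
```

```text
yaw 2.637280399430376 bar deg -28.894963720063505 T [0.10856708 0.25327005 0.26906301] F [-0.52205783  0.83365942  6.54556985] j6 0.2979972739877806 [-0.59869856  0.40787984]
```

Call:
move_tool(
  motion={"sx": [0, 0, 0], "sy": [0, 0, 0], "sz": [0, 0, 0], "wx": [0, 0, 0], "wy": [0, 0, 0], "wz": [0.03, 0.05, 0.05]},
  only="wr",
)

```text
wrist_force: [-1.7, 1.4, 7.1]
```

```bash
python3 t.py
```

```text
yaw 2.5877124609420155 bar deg -31.73499739461063 T [0.13863583 0.23664506 0.42726678] F [-1.6989413   1.37370217  7.12428378] j6 0.34758891085727023 [-0.67480909  0.45162239]
```

Call:
move_tool(
  motion={"sx": [0, 0, 0], "sy": [0, 0, 0], "sz": [0, 0, 0], "wx": [0, 0, 0], "wy": [0, 0, 0], "wz": [0, 0, 0]},
  only="grip",
)

```text
grip_force: 41.1
```

Run:
```python
from h import *
t=[]
for i in range(8):
    w=env.read_camera("wrist"); t.append(env.get_state()["ft_torque"][2])
print(np.mean(t),np.std(t))
np.savez("w2.npz",**w)
cv2.imwrite("pics/w2.png",cv2.resize(w["image"][130:400,150:430,::-1],None,fx=2,fy=2))
```

```text
0.40423145136861993 0.0178593033966746
```

View pics/w2.png

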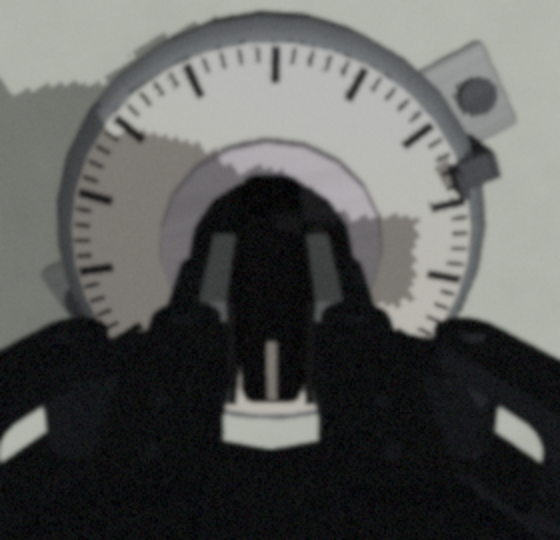

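The fingers hide the pointer in this view (the bar's white line is at crop (271,370), the rider at crop (470,165)). The mean torque is 0.40 N m and steady, so the knob is against the stop at a twist of about 0.2. Now I turn it back.

Call:
move_tool(
  motion={"sx": [0, 0, 0, 0, 0, 0, 0, 0], "sy": [0, 0, 0, 0, 0, 0, 0, 0], "sz": [0, 0, 0, 0, 0, 0, 0, 0], "wx": [0, 0, 0, 0, 0, 0, 0, 0], "wy": [0, 0, 0, 0, 0, 0, 0, 0], "wz": [-0.1, -0.25, -0.4, -0.55, -0.7, -0.85, -1.0, -1.1]},
  only="wr",
)

```text
wrist_force: [-2.3, -0.4, 6.1]
```

```bash
python3 t.py
```

```text
yaw -2.5929807505908387 bar deg 31.433146632480614 T [ 0.09376553  0.21675704 -0.11887982] F [-2.28358001 -0.36911611  6.11886442] j6 -0.755141024768779 [-0.09870968  0.59451777]
```

Call:
move_tool(
  motion={"sx": [0, 0, 0, 0, 0, 0, 0, 0], "sy": [0, 0, 0, 0, 0, 0, 0, 0], "sz": [0, 0, 0, 0, 0, 0, 0, 0], "wx": [0, 0, 0, 0, 0, 0, 0, 0], "wy": [0, 0, 0, 0, 0, 0, 0, 0], "wz": [-0.12, -0.24, -0.36, -0.48, -0.6, -0.7, -0.78, -0.82]},
  only="wr",
)

```text
wrist_force: [-0.6, 0.9, 7.6]
```

```bash
python3 t.py
```

```text
yaw -1.7749485789741286 bar deg 78.30293757203955 T [ 0.06211164  0.22350385 -0.08891241] F [-0.57562937  0.88655512  7.55367271] j6 -1.573174210110231 [-0.05643696  0.12652706]
```

Call:
move_tool(
  motion={"sx": [0, 0, 0, 0, 0], "sy": [0, 0, 0, 0, 0], "sz": [0, 0, 0, 0, 0], "wx": [0, 0, 0, 0, 0], "wy": [0, 0, 0, 0, 0], "wz": [-0.04, -0.08, -0.08, -0.08, -0.08]},
  only="wr",
)

```text
wrist_force: [0.1, -0.3, 6.9]
```

```bash
python3 t.py
```

```text
yaw -1.6966395794527456 bar deg 82.78971274250678 T [ 0.07972522  0.21518536 -0.1266652 ] F [ 0.06719058 -0.28316617  6.90348538] j6 -1.6514661095851608 [-0.06592449 -0.09482177]
```

Call:
move_tool(
  motion={"sx": [0, 0, 0, 0], "sy": [0, 0, 0, 0], "sz": [0, 0, 0, 0], "wx": [0, 0, 0, 0], "wy": [0, 0, 0, 0], "wz": [0.02, 0.04, 0.05, 0.05]},
  only="wr",
)

```text
wrist_force: [-0.7, 0.9, 6.4]
```

```bash
python3 t.py
```

```text
yaw -1.746469105786739 bar deg 79.93469118843296 T [0.0815536  0.18352756 0.01465723] F [-0.66473942  0.88262892  6.38441012] j6 -1.601605307082314 [-0.13661843  0.02798656]
```

Call:
move_tool(
  motion={"sx": [0, 0, 0, 0], "sy": [0, 0, 0, 0], "sz": [0, 0, 0, 0], "wx": [0, 0, 0, 0], "wy": [0, 0, 0, 0], "wz": [0, 0, 0, 0]},
  aperture=0.04,
)

```text
clock: 12.08
tcp_pos: [0.4967, -0.0223, 0.0771]
orientation: [-0.0, -0.642, 0.766, 0.0]
wrist_force: [-0.3, -0.1, -0.8]
finger_gap: 0.0398
grip_force: 0.0
```

Call:
move_tool(
  motion={"sx": [0, 0, 0, 0, 0], "sy": [0, 0, 0, 0, 0], "sz": [-0.03, -0.06, -0.09, -0.1, -0.1], "wx": [0, 0, 0, 0, 0], "wy": [0, 0, 0, 0, 0], "wz": [0, 0, 0, 0, 0]},
  aperture=0.08,
)

```text
clock: 12.7
tcp_pos: [0.497, -0.0224, 0.1773]
orientation: [0.0, -0.642, 0.766, -0.0]
wrist_force: [0.4, 0.0, -0.2]
finger_gap: 0.08
grip_force: 0.0
```

Run:
```python
from h import *
w=env.read_camera("wrist");np.savez("w3.npz",**w)
cv2.imwrite("pics/w3z.png",cv2.resize(w["image"][130:285,215:365,::-1],None,fx=3.8,fy=3.8,interpolation=cv2.INTER_CUBIC))
```

```text
(no output)
```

View pics/w3z.png

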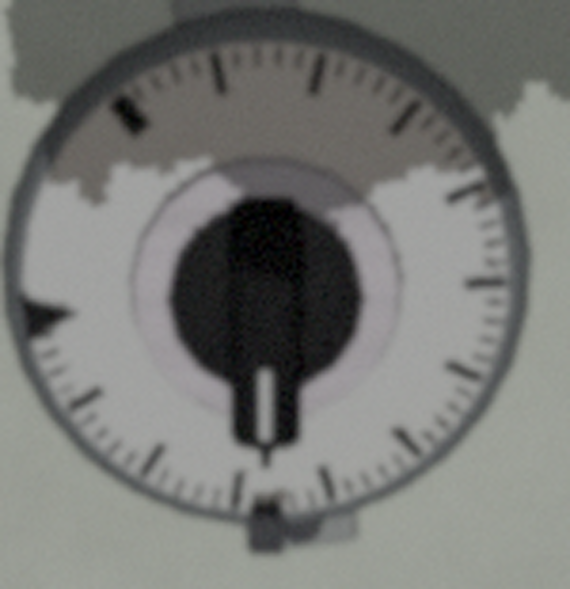

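The white line, pointer tip (266,462) and rider (266,525) line up in this crop. I'll check with numbers, and check the bystanders against the first top picture.

Run:
```python
from h import *
w=dict(np.load("w3.npz"));C=np.array([.49676,-.02243])
Z=lambda x,y:((x+.5)/3.8-.5+215,(y+.5)/3.8-.5+130)
for n,x,y,z in[("tip",266,462,.0425),("rider top",266,528,.047),("rider inner",266,508,.045),("topmark",72,315,.04)]:
    p=onz(w,Z(x,y),z)[:2]-C;print(n,np.degrees(np.arctan2(p[1],p[0])),np.hypot(*p))
g=cv2.cvtColor(w["image"],cv2.COLOR_RGB2GRAY);print(g[264:273,276:296])
a=cv2.imread("pics/top0.png");b=env.read_camera("top")["image"][:,:,::-1]
d=cv2.absdiff(a,b).max(2)
for n,(x,y) in dict(jar=(262,175),nest=(383,267),counter=(377,204)).items(): print(n,np.percentile(d[y-20:y+20,x-26:x+26],[50,95,99]))
```

```text
tip 79.8763756831325 0.03945927958223025
rider top 79.88604467784707 0.053541116947262116
rider inner 79.8827753002401 0.04957030783330482
topmark -2.31120304226232 0.043037032250862736
[[101 110 126 127 110  72  40  31  31  32  28  35  63  97 120 126 122 125
  128 122]
 [ 95 102 108 107  92  65  46  44  44  41  33  43  56  81 100 107 108 105
  102  99]
 [ 94  97  97  87  76  62  54  46  54  55  51  48  56  68  84  91  90  88
   87  84]
 [113 109 102  93  76  66  60  59  59  61  59  54  58  61  68  77  79  77
   78  71]
 [134 131 125 105  83  67  62  62  59  63  66  61  57  61  60  65  69  63
   67  68]
 [148 148 139 119  91  71  64  66  61  63  63  63  60  62  58  63  63  66
   65  67]
 [153 155 146 127  98  73  65  65  61  62  63  63  61  64  60  65  62  63
   64  63]
 [155 153 150 130 101  71  63  66  62  67  60  59  63  73  77  76  69  70
   69  75]
 [155 154 149 135 100  69  63  64  63  62  58  63  66  78  96  94  85  86
   93  96]]
jar [ 29.   110.05 123.  ]
nest [24. 28. 29.]
counter [24. 28. 29.]
```

```bash
python3 -c "
from workcell import env
print(env.hand_in())"
```

```text
the job is handed in; nothing more can be done
None
```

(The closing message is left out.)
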